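# Start the patio misters: valve, pump, fan

## Robot

A 7-joint arm with a two-finger parallel gripper is mounted at the origin on the work surface. World frame = base frame: x ahead of the robot, y to its left, z up, the work surface at z = 0. Lengths are in m, angles in rad, forces in N, time in s.
With the tool pointing down it reaches from about 0.425 to 0.875 m from the base axis. Payload 9.9 kg.
Tool frame: the origin (TCP) lies between the finger pads; the fingertips stand 22 mm ahead of it and the grasp point (between the pads) lies 3 mm ahead of it; z points along the fingers, y is the line along which they close (so a half turn about z gives the same grasp; the last joint's range is limited). The gripper opens to 85 mm and grips with 20 to 120 N. Pads are 22 mm wide; open, the fingers measure 114 mm over their backs; the gripper's body (76 mm by 85 mm) begins 54 mm behind the grasp point. The pads swing forward as they close: fully open they stand 13 mm farther back than shut.
Start: joints at [-1.263, 0.576, 0.025, 1.437, -0.015, 1.129, -0.057], TCP at [0.258, 0.624, 0.231] pointing down, gripper open.
Joint ranges: [-2.76, 2.76], [-0.34, 2.15], [-1.52, 1.57], [0.19, 2.46], [-1.09, 4.23], [0.17, 1.99], [-2.82, 2.82]. Speed limits (rad/s): [2.22, 2.22, 3.01, 3.01, 3.14, 3.14, 3.14].

## Interface

Orientations are given as a rotation vector (axis times angle).
In Python, from rig import * gives the robot as it stands. The module is installed in compiled form; this text tells all that it offers.
- The arm moves only by the shell command python3 -m inch 'ROWS' [FORCE]. ROWS is JSON, a list of rows, each an object with "linear": the shift along the tool's x, y, z in units of 1 m (1.0 is 1 m), a list of three; "rotation": the turn, a rotation vector about the tool's x, y, z in units of 180 degrees (1.0 is 180 degrees), a list of three; "fingers": the opening, from -1 (shut) to 1 (fully open). In form: [{"linear": [tx, ty, tz], "rotation": [rx, ry, rz], "fingers": fingers}, ...]. A call has 1 to 5 rows; each row shifts and turns the commanded pose from where the row before left it, along the tool's axes as they then stand; what a row does not reach is not made up. A row lasts 1/12 s, in which the tool goes at most 41.7 mm and 7.16 degrees, less where a joint would pass 70% of its speed; a pose out of reach is approached as far as the arm can. A call with a number of a shift or a turn outside -1 to 1 is refused whole. A call with a gripper value outside its range is refused whole. The fingers move at their own pace and stop on an object; FORCE is the grip in N (left out, the last holds). Time passes only in rows, so rows that do not move let the fingers close. It gives the time, the measured TCP pose, the force, the opening and the grip force at its end, in the units of the state.
- read_state(): the state, without advancing time (a new reading comes with each control period).
- get_image(name): name is "side" or "top"; returns (picture, depth): 384x512x3 uint8, blue, green, red; 384x512 float32, m along the optical axis (not along the pixel's ray), 0 where there is no reading.
- camera_info(name): a dict with "intrinsics" (3x3 intrinsics, pixels), "xyz" and "orientation" of the camera in the world. Camera axes: x right, y up, looking along -z (the intrinsics and any distortion apply to the point x, -y, -z); pixel columns grow to the right and rows downward; lengths in m; the calibration is good to about 2 mm. A picture is of the moment at which its call begins. camera_info takes no time and is no camera call.
- sign_off(): hands the job in; it is judged then, once.
The state is a dict: "time": time; "joints": joint angles; "qvel": joint speeds; "joint_efforts": joint torques, N m; "ee_pos": TCP position; "orientation": TCP orientation; "ft_force": force on the tool from outside, world axes, zero at the start; "torque": the same for the moment, N m; "grip_width": finger opening in m; "grasp_force": force on a finger pad.
Only numpy, scipy, OpenCV 4.12 (cv2) and the standard library are available. Lean on these libraries where they do the work, as an engineer would, in place of code of your own. Each camera call takes 0.05 s, during which the arm holds its last target. There are 200 camera calls.

## Task

Start the patio cooling in its proper order by pressing three wireless push switches lightly with a fingertip, each until its cap stays down: first the blue switch (water valve), then the green (pump), then the yellow (fan). Do not grip, lift or slide the switches, and leave the tumbler, bowl, votive holder and cooler as they stand.

Things in the scene. Friction and masses are not known exactly. Their poses are not given: they have to be found in the camera images.
- blue_switch: The blue switch (water valve): a loose round white plastic housing, 64 mm across and 24 mm high, about 0.3 kg, standing upright on a coral mat, with a flat round blue rubber-topped cap standing on a black stem; 49 mm high over all. Origin: centre of its underside (z about 0.004, the top of the mat); z axis up. May be turned about z.
- blue_top (a point): Centre of the flat top of the blue cap (44 mm across): 49 mm above the housing's underside with the cap up, 39 mm once it is fully down and let go. It moves with the cap. The rubber top is springy (about 2 N per mm, up to 6 mm of give, springs back), so it gives about 1.3 mm before the cap starts down and cushions the end of the travel.
- blue_cap (a joint): How far the blue cap is pressed: 0 up, 0.010 m fully down (full travel 10 mm, straight down). It yields to about 2.5 N all along its travel and stays down where it is left; the switch counts as on from 0.006 m. Full travel thus takes a push of about 12 mm at the rubber top; from there the force rises about 2 N per mm for 4 mm or so, then stops hard.
- green_switch: The green switch (pump): a loose round white plastic housing, 64 mm across and 24 mm high, about 0.3 kg, standing upright on a coral mat, with a flat round green rubber-topped cap standing on a black stem; 49 mm high over all. Origin: centre of its underside (z about 0.004, the top of the mat); z axis up. May be turned about z.
- green_top (a point): Centre of the flat top of the green cap (44 mm across): 49 mm above the housing's underside with the cap up, 39 mm once it is fully down and let go. It moves with the cap. The rubber top is springy (about 2 N per mm, up to 6 mm of give, springs back), so it gives about 1.3 mm before the cap starts down and cushions the end of the travel.
- green_cap (a joint): How far the green cap is pressed: 0 up, 0.010 m fully down (full travel 10 mm, straight down). It yields to about 2.5 N all along its travel and stays down where it is left; the switch counts as on from 0.006 m. Full travel thus takes a push of about 12 mm at the rubber top; from there the force rises about 2 N per mm for 4 mm or so, then stops hard.
- yellow_switch: The yellow switch (fan): a loose round white plastic housing, 64 mm across and 24 mm high, about 0.3 kg, standing upright on a coral mat, with a flat round yellow rubber-topped cap standing on a black stem; 49 mm high over all. Origin: centre of its underside (z about 0.004, the top of the mat); z axis up. May be turned about z.
- yellow_top (a point): Centre of the flat top of the yellow cap (44 mm across): 49 mm above the housing's underside with the cap up, 39 mm once it is fully down and let go. It moves with the cap. The rubber top is springy (about 2 N per mm, up to 6 mm of give, springs back), so it gives about 1.3 mm before the cap starts down and cushions the end of the travel.
- yellow_cap (a joint): How far the yellow cap is pressed: 0 up, 0.010 m fully down (full travel 10 mm, straight down). It yields to about 2.5 N all along its travel and stays down where it is left; the switch counts as on from 0.006 m. Full travel thus takes a push of about 12 mm at the rubber top; from there the force rises about 2 N per mm for 4 mm or so, then stops hard.
- tumbler: Stainless steel tumbler, 80 mm across at the rim and 120 mm high, loose. Origin: centre of its underside, z up. A bystander beyond the switches.
- bowl: Empty white ceramic bowl, 130 mm across and 55 mm high, loose. Origin: centre of its underside, z up. A bystander beyond the switches.
- votive: Blue glass votive holder, 70 mm across and 65 mm high, loose. Origin: centre of its underside, z up. A bystander beyond the switches.
- cooler: Small red plastic cooler, 300 x 180 mm (its own x, y), with a white hinged lid, latched shut, and a folded carry handle, 215 mm high over all; it stands fixed on the left of the table. Origin: centre of its underside. A bystander.
There are look-alikes about, which are no part of the job. What is shaped like the green_switch but orange or turquoise is not meant.

How it is judged:
By the outcome, as a careful person would: the job done as asked, in the order asked, and still so for the second after the job is handed in, with the robot touching nothing.
It also fails if it takes over 48 s, if anything falls off the work surface, if the arm or the gripper's body presses on something with over 40 N, if the wrist force passes 120 N, or if a joint passes its speed limit or range.

## Working session

There is one attempt and no reset: what is moved stays moved. The work goes in short steps, Python scripts to look and compute and a shell command to move; the robot and the scene stay as the last step left them, time stands still between calls to the robot, and variables do not carry over. Pictures are saved under pics/ and viewed, at most 10 in all, crops included, and the job is handed in when it is done.

```bash
mkdir -p pics; cat > h.py <<'E'
from rig import *
import numpy as np, cv2
from scipy.spatial.transform import Rotation as R
def cam(n):
    c=camera_info(n); o=np.array(c["orientation"]); 
    return np.array(c["intrinsics"]),np.array(c["xyz"]),(R.from_rotvec(o).as_matrix() if o.size==3 else (o if o.size==9 else R.from_quat(o).as_matrix())),c
def w(n,d,u,v):
    K,p,M,c=cam(n); z=d[v,u]
    return p+M@np.array([(u-K[0,2])/K[0,0]*z,-(v-K[1,2])/K[1,1]*z,-z])
E
python3 - <<'E'
from h import *
for n in("top","side"):
    i,d=get_image(n); cv2.imwrite(f"pics/{n}0.png",i); np.save(n+"0.npy",d); print(camera_info(n))
s=read_state(); print({k:np.round(v,3) for k,v in s.items()})
print(R.from_rotvec(s["orientation"]).as_matrix().round(3))
E
```

```text
{'intrinsics': array([[375.7048975 ,   0.        , 254.8561776 ],
       [  0.        , 375.7048975 , 187.48161118],
       [  0.        ,   0.        ,   1.        ]]), 'xyz': array([0.41499451, 0.1622642 , 1.08987489]), 'orientation': array([ 0.08601351, -0.08942453, -1.58727778])}
{'intrinsics': array([[401.62480965,   0.        , 253.28441453],
       [  0.        , 401.62480965, 188.21369872],
       [  0.        ,   0.        ,   1.        ]]), 'xyz': array([ 0.02443379, -0.64852878,  1.07188473]), 'orientation': array([ 0.74074608, -0.20818479, -0.54837278])}
{'time': np.float64(0.1), 'joints': array([-1.263,  0.576,  0.025,  1.438, -0.015,  1.129, -0.056]), 'qvel': array([ 0.   , -0.001, -0.   , -0.003,  0.   ,  0.   , -0.001]), 'joint_efforts': array([ 6.000e-03, -7.673e+01,  2.258e+00, -2.866e+01,  1.600e-02,
        9.000e-03, -0.000e+00]), 'ee_pos': array([0.258, 0.624, 0.23 ]), 'orientation': array([-6.110e-01, -3.081e+00,  2.000e-03]), 'ft_force': array([-0.437,  0.25 , -0.062]), 'torque': array([-0.025,  0.002, -0.036]), 'grasp_force': np.float64(0.0), 'grip_width': np.float64(0.085)}
[[-0.924  0.382 -0.   ]
 [ 0.382  0.924 -0.001]
 [-0.    -0.001 -1.   ]]
```

View pics/top0.png

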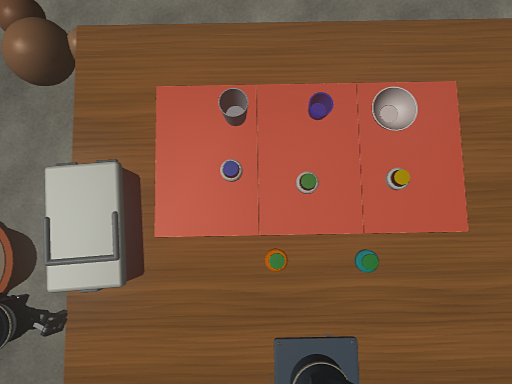

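View pics/side0.png

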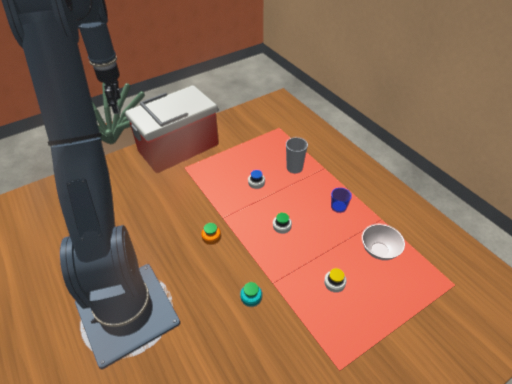

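The top view shows the caps with white housings on the mat: blue at (231,170), green at (308,182) and yellow at (401,178). There are two look-alikes off the mat with green caps: orange housing at (276,260) and turquoise at (367,261). The green switch meant is the white-housed one at (308,182), because it stands on the coral mat. I'll confirm that in one crop and measure all three.

```bash
python3 - <<'E'
from h import *
i=cv2.imread("pics/top0.png"); d=np.load("top0.npy"); j=cv2.imread("pics/side0.png"); ds=np.load("side0.npy")
cv2.imwrite("pics/crop.png",cv2.resize(i[140:280,210:430],None,fx=3.6,fy=3.6,interpolation=cv2.INTER_CUBIC))
for n,im,dd,pts in (("top",i,d,[(231,170),(308,182),(401,178)]),("side",j,ds,[(257,175),(283,218),(337,274)])):
  h=cv2.cvtColor(im,cv2.COLOR_BGR2HSV)
  for (u,v) in pts:
    c=int(h[v,u,0]); 
    P=[w(n,dd,x,y) for y in range(v-16,v+17) for x in range(u-16,u+17) if abs(int(h[y,x,0])-c)<12 and h[y,x,1]>90 and dd[y,x]>0]
    P=np.array(P); P=P[(P[:,2]>.045)&(P[:,2]<.062)]
    print(n,(u,v),c,len(P),np.median(P[:,2]).round(4),((P.max(0)+P.min(0))/2).round(4),np.ptp(P,axis=0).round(3),P.mean(0).round(4))
for q in [(233,100),(320,100),(395,108),(100,210)]: print(q,w("top",d,*q).round(3))
E
```

```text
top (231, 170) 121 172 0.0529 [0.5873 0.2273 0.0534] [0.041 0.039 0.013] [0.587  0.2267 0.0529]
top (308, 182) 52 181 0.0529 [0.5466 0.0107 0.0534] [0.04 0.04 0.01] [0.5472 0.0102 0.053 ]
top (401, 178) 25 194 0.0529 [ 0.5543 -0.2503  0.0526] [0.043 0.042 0.01 ] [ 0.5535 -0.2502  0.0529]
side (257, 175) 108 79 0.0527 [0.5862 0.2226 0.0521] [0.039 0.041 0.013] [0.586  0.2226 0.0525]
side (283, 218) 69 103 0.0527 [0.5472 0.006  0.0527] [0.036 0.042 0.013] [0.5465 0.005  0.0528]
side (337, 274) 26 162 0.0536 [ 0.5553 -0.2541  0.0522] [0.045 0.041 0.014] [ 0.5537 -0.2548  0.0533]
(233, 100) [0.784 0.217 0.049]
(320, 100) [ 0.786 -0.035  0.031]
(395, 108) [ 0.765 -0.26   0.012]
(100, 210) [0.468 0.527 0.199]
```

View pics/crop.png

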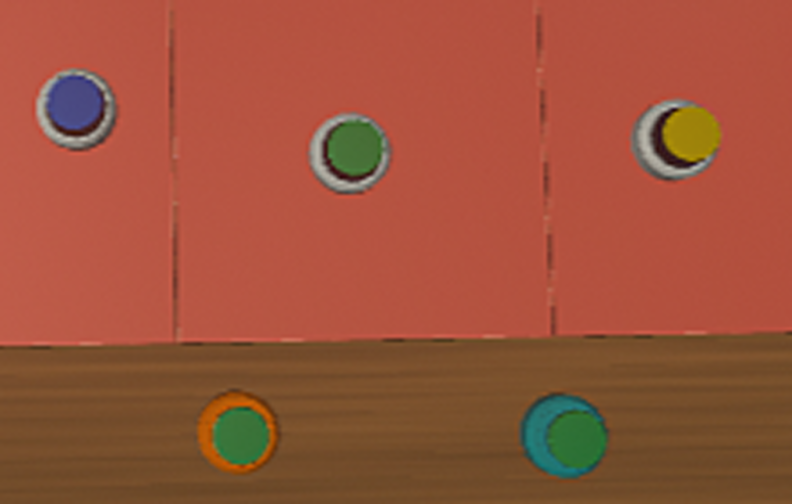

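The crop confirms it. The three white-housed switches on the mat are blue, green and yellow, and the orange and turquoise ones stand on bare wood. The cap tops measure z≈0.053, as expected. Positions are blue (0.587, 0.225), green (0.547, 0.008) and yellow (0.554, -0.252). I'll raise the arm clear of the cooler with the fingers shut, then cross to blue.

```bash
python3 -m inch '[{"linear":[0,0,-0.03],"rotation":[0,0,0],"fingers":-1},{"linear":[0,0,-0.03],"rotation":[0,0,0],"fingers":-1},{"linear":[0,0,-0.03],"rotation":[0,0,0],"fingers":-1},{"linear":[0,0,-0.03],"rotation":[0,0,0],"fingers":-1},{"linear":[0,0,0],"rotation":[0,0,0],"fingers":-1}]' 20
python3 -m inch '[{"linear":[-0.03,-0.016,0],"rotation":[0,0,0],"fingers":-1},{"linear":[-0.03,-0.016,0],"rotation":[0,0,0],"fingers":-1},{"linear":[-0.03,-0.016,0],"rotation":[0,0,0],"fingers":-1},{"linear":[-0.03,-0.016,0],"rotation":[0,0,0],"fingers":-1},{"linear":[-0.03,-0.016,0],"rotation":[0,0,0],"fingers":-1}]'
```

```text
time: 0.52
ee_pos: [0.2585, 0.6255, 0.3571]
orientation: [0.612, 3.08, 0.014]
ft_force: [0.2, -1.0, 0.9]
grip_width: 0.0255
grasp_force: 0.0
time: 0.93
ee_pos: [0.3665, 0.4911, 0.3503]
orientation: [-0.611, -3.081, 0.001]
ft_force: [0.8, -1.2, -0.1]
grip_width: -0.0002
grasp_force: 0.0
```

```bash
python3 -m inch '[{"linear":[-0.03,-0.016,0],"rotation":[0,0,0],"fingers":-1},{"linear":[-0.03,-0.016,0],"rotation":[0,0,0],"fingers":-1},{"linear":[-0.03,-0.016,0],"rotation":[0,0,0],"fingers":-1},{"linear":[-0.03,-0.016,0],"rotation":[0,0,0],"fingers":-1},{"linear":[-0.03,-0.016,0],"rotation":[0,0,0],"fingers":-1}]'
python3 -m inch '[{"linear":[-0.03,-0.016,0.03],"rotation":[0,0,0],"fingers":-1},{"linear":[-0.03,-0.016,0.03],"rotation":[0,0,0],"fingers":-1},{"linear":[-0.03,-0.016,0.03],"rotation":[0,0,0],"fingers":-1},{"linear":[0,0,0.03],"rotation":[0,0,0],"fingers":-1},{"linear":[0,0,0],"rotation":[0,0,0],"fingers":-1}]'; cat > d.py <<'E'
from h import *; import sys
s=read_state(); M=R.from_rotvec(s["orientation"]).as_matrix()
print((M.T@(np.array(list(map(float,sys.argv[1:4])))-s["ee_pos"])).round(4), M[:,2].round(4),np.round(s["ee_pos"],4),np.round(s["joints"],2))
E
python3 d.py 0.587 0.225 0.085
```

```text
time: 1.35
ee_pos: [0.4746, 0.3599, 0.3504]
orientation: [-0.611, -3.081, 0.001]
ft_force: [1.0, 0.9, -0.8]
grip_width: 0.0006
grasp_force: 0.0
time: 1.77
ee_pos: [0.532, 0.2853, 0.2323]
orientation: [-0.616, -3.074, 0.011]
ft_force: [-0.8, -0.4, -1.7]
grip_width: 0.0002
grasp_force: 0.0
[-0.0747 -0.0332  0.1472] [-0.0077 -0.0058 -1.    ] [0.532  0.2853 0.2323] [-0.64  0.47  0.11  1.63 -0.06  1.05  0.66]
```

```bash
python3 -m inch '[{"linear":[-0.025,-0.012,0.02],"rotation":[0,0,0],"fingers":-1},{"linear":[-0.025,-0.012,0.02],"rotation":[0,0,0],"fingers":-1},{"linear":[-0.022,-0.009,0.03],"rotation":[0,0,0],"fingers":-1},{"linear":[0,0,0.02],"rotation":[0,0,0],"fingers":-1},{"linear":[0,0,0],"rotation":[0,0,0],"fingers":-1}]'
python3 -m inch '[{"linear":[0,0,0],"rotation":[0,0,0],"fingers":-1},{"linear":[0,0,0],"rotation":[0,0,0],"fingers":-1}]';python3 d.py 0.587 0.225 0.085
python3 - <<'E'
from h import *
for n,r in(("top",(120,220,180,290)),("side",(120,220,200,310))):
    i,d=get_image(n); cv2.imwrite(f"pics/{n}1.png",cv2.resize(i[r[0]:r[1],r[2]:r[3]],None,fx=5,fy=5,interpolation=cv2.INTER_CUBIC))
E
```

```text
time: 2.18
ee_pos: [0.586, 0.2301, 0.145]
orientation: [-0.612, -3.076, 0.005]
ft_force: [-0.8, -0.3, -0.7]
grip_width: 0.0002
grasp_force: 0.0
time: 2.35
ee_pos: [0.5875, 0.2332, 0.15]
orientation: [0.608, 3.081, 0.003]
ft_force: [0.3, -0.5, -0.2]
grip_width: 0.0001
grasp_force: 0.0
[-0.0026 -0.0079  0.065 ] [ 0.0014  0.0018 -1.    ] [0.5875 0.2332 0.15  ] [-0.51  0.59  0.1   1.66 -0.07  0.89  0.8 ]
```

View pics/side1.png

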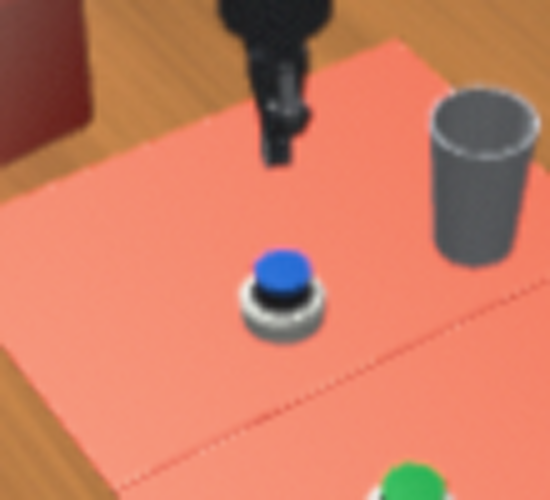

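The side crop shows the shut fingertip at (277,163), above the blue cap at (283,270) and consistent with the numbers. Next I'll close the 8 mm offset and descend to just above the cap.

```bash
python3 -m inch '[{"linear":[-0.003,-0.008,0.02],"rotation":[0,0,0],"fingers":-1},{"linear":[0,0,0.02],"rotation":[0,0,0],"fingers":-1},{"linear":[0,0,0.02],"rotation":[0,0,0],"fingers":-1},{"linear":[0,0,0.003],"rotation":[0,0,0],"fingers":-1},{"linear":[0,0,0],"rotation":[0,0,0],"fingers":-1}]'
python3 -m inch '[{"linear":[0,0,0],"rotation":[0,0,0],"fingers":-1},{"linear":[0,0,0],"rotation":[0,0,0],"fingers":-1}]';python3 d.py 0.587 0.225 0.062
```

```text
time: 2.87
ee_pos: [0.5867, 0.2232, 0.0853]
orientation: [-0.61, -3.081, 0.0]
ft_force: [-0.3, 0.3, 0.1]
grip_width: -0.0004
grasp_force: 0.0
time: 3.03
ee_pos: [0.588, 0.2232, 0.0868]
orientation: [0.61, 3.08, 0.002]
ft_force: [-0.2, -0.6, 0.2]
grip_width: -0.0004
grasp_force: 0.0
[0.0017 0.0012 0.0248] [ 0.0022  0.001  -1.    ] [0.588  0.2232 0.0868] [-0.49  0.66  0.09  1.73 -0.08  0.75  0.82]
```

```bash
python3 -m inch '[{"linear":[0,0,0.005],"rotation":[0,0,0],"fingers":-1},{"linear":[0,0,0.005],"rotation":[0,0,0],"fingers":-1},{"linear":[0,0,0.005],"rotation":[0,0,0],"fingers":-1},{"linear":[0,0,0],"rotation":[0,0,0],"fingers":-1},{"linear":[0,0,0],"rotation":[0,0,0],"fingers":-1}]'
python3 -m inch '[{"linear":[0,0,0.003],"rotation":[0,0,0],"fingers":-1},{"linear":[0,0,0.003],"rotation":[0,0,0],"fingers":-1},{"linear":[0,0,0.002],"rotation":[0,0,0],"fingers":-1},{"linear":[0,0,0],"rotation":[0,0,0],"fingers":-1},{"linear":[0,0,0],"rotation":[0,0,0],"fingers":-1}]'
```

```text
time: 3.45
ee_pos: [0.5869, 0.2224, 0.0696]
orientation: [-0.611, -3.081, 0.001]
ft_force: [-0.3, -0.3, -1.0]
grip_width: -0.0002
grasp_force: 0.0
time: 3.87
ee_pos: [0.5871, 0.2225, 0.0619]
orientation: [-0.611, -3.081, 0.0]
ft_force: [-0.4, 0.6, -0.8]
grip_width: 0.0005
grasp_force: 0.0
```

```bash
python3 - <<'E'
from h import *
r=(130,210,210,310)
i,d=get_image("side"); cv2.imwrite("pics/side2.png",cv2.resize(i[r[0]:r[1],r[2]:r[3]],None,fx=7,fy=7,interpolation=cv2.INTER_CUBIC))
for k in range(4):
  get_image("side"); s=read_state();print(np.round(s["ft_force"],2),np.round(s["ee_pos"],4))
E
```

```text
[-0.36 -0.5   0.15] [0.5872 0.2225 0.0621]
[ 0.28  0.4  -0.31] [0.5872 0.2226 0.0622]
[ 0.12 -0.36 -0.43] [0.5873 0.2226 0.0622]
[ 0.7   0.12 -0.37] [0.5872 0.2226 0.0622]
```

View pics/side2.png

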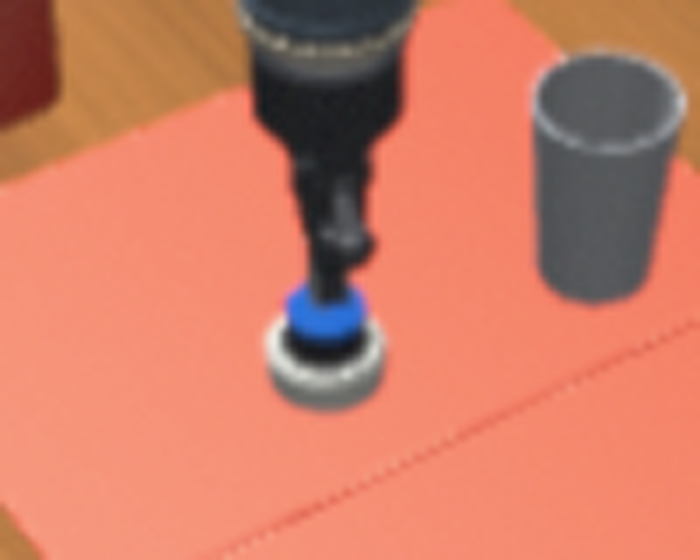

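The side crop shows the fingertip at (328,303) over the middle of the blue cap (centre about (326,308)). The cap is still up and there is no force, so I haven't made contact. I'll continue down in small steps, watching the force.

```bash
python3 -m inch '[{"linear":[0,0,0.002],"rotation":[0,0,0],"fingers":-1},{"linear":[0,0,0.002],"rotation":[0,0,0],"fingers":-1},{"linear":[0,0,0],"rotation":[0,0,0],"fingers":-1},{"linear":[0,0,0],"rotation":[0,0,0],"fingers":-1}]'
python3 - <<'E'
from h import *
for n in ("top","side"):
  i,d=get_image(n); h=cv2.cvtColor(i,cv2.COLOR_BGR2HSV)
  for (u,v) in ([(231,170)] if n=="top" else [(257,175)]):
    P=np.array([w(n,d,x,y) for y in range(v-16,v+17) for x in range(u-16,u+17) if 100<h[y,x,0]<130 and h[y,x,1]>90 and d[y,x]>0])
    print(n,len(P),np.percentile(P,[10,50,90],axis=0).round(4).tolist())
    D=np.array([w(n,d,x,y) for y in range(v-16,v+17) for x in range(u-16,u+17) if h[y,x,2]<75 and d[y,x]>0]); D=D[D[:,2]>.055]
    if len(D): print("dark",D[np.argsort(D[:,2])[:8]].round(4).tolist())
  s=read_state();print(np.round(s["ft_force"],2),np.round(s["ee_pos"],4))
E
```

```text
time: 4.45
ee_pos: [0.587, 0.2225, 0.0579]
orientation: [-0.611, -3.081, 0.0]
ft_force: [0.3, -0.0, 0.5]
grip_width: -0.0002
grasp_force: 0.0Traceback (most recent call last):
  File "<stdin>", line 6, in <module>
    return _quantile_unchecked(
        a, q, axis, out, overwrite_input, method, keepdims, weights)
    return _ureduce(a,
                    func=_quantile_ureduce_func,
    ...<5 lines>...
                    overwrite_input=overwrite_input,
                    method=method)
    r = func(a, **kwargs)
    result = _quantile(arr,
                       quantiles=q,
    ...<2 lines>...
                       out=out,
                       weights=wgt)
    slices_having_nans = np.isnan(arr[-1, ...])
                                  ~~~^^^^^^^^^
IndexError: index -1 is out of bounds for axis 0 with size 0
```

```bash
python3 - <<'E'
from h import *
i,d=get_image("side"); h=cv2.cvtColor(i,cv2.COLOR_BGR2HSV)
for x in (253,255,256,257,258,259,262):
  print(x,[(y,w("side",d,x,y).round(3).tolist(),h[y,x].tolist()) for y in range(169,180,2)])
s=read_state();print(np.round(s["ft_force"],2),np.round(s["ee_pos"],4))
K,p,M,_=cam("side")
for z in (.022,.015,.01,.0):
  q=M.T@(s["ee_pos"]-np.array([0,0,z])-p); print(z,K[0,0]*q[0]/-q[2]+K[0,2],K[1,1]*-q[1]/-q[2]+K[1,2])
E
```

```text
253 [(169, [0.62, 0.297, 0.002], [1, 115, 209]), (171, [0.587, 0.245, 0.05], [114, 136, 189]), (173, [0.578, 0.231, 0.057], [109, 187, 205]), (175, [0.575, 0.226, 0.052], [108, 197, 216]), (177, [0.57, 0.219, 0.051], [108, 189, 154]), (179, [0.571, 0.22, 0.039], [115, 74, 38])]
255 [(169, [0.566, 0.197, 0.11], [105, 20, 51]), (171, [0.579, 0.218, 0.077], [102, 21, 61]), (173, [0.578, 0.217, 0.068], [111, 67, 88]), (175, [0.582, 0.224, 0.05], [108, 188, 201]), (177, [0.575, 0.213, 0.053], [108, 199, 191]), (179, [0.578, 0.217, 0.038], [111, 128, 48])]
256 [(169, [0.561, 0.184, 0.123], [102, 35, 36]), (171, [0.578, 0.21, 0.084], [113, 26, 40]), (173, [0.579, 0.211, 0.073], [113, 85, 63]), (175, [0.585, 0.221, 0.051], [108, 199, 210]), (177, [0.576, 0.207, 0.057], [108, 198, 193]), (179, [0.577, 0.209, 0.045], [109, 139, 57])]
257 [(169, [0.563, 0.181, 0.125], [105, 29, 35]), (171, [0.581, 0.208, 0.084], [110, 39, 39]), (173, [0.581, 0.208, 0.074], [113, 92, 64]), (175, [0.583, 0.212, 0.059], [108, 203, 210]), (177, [0.58, 0.207, 0.056], [108, 202, 189]), (179, [0.579, 0.205, 0.048], [1
[... 356 characters left out ...]
0.21, 0.078], [116, 84, 94]), (173, [0.587, 0.205, 0.073], [109, 156, 118]), (175, [0.593, 0.213, 0.053], [108, 203, 210]), (177, [0.587, 0.205, 0.053], [108, 199, 142]), (179, [0.59, 0.209, 0.038], [118, 90, 37])]
262 [(169, [0.649, 0.277, 0.002], [4, 153, 227]), (171, [0.643, 0.268, 0.002], [2, 124, 241]), (173, [0.606, 0.214, 0.055], [167, 101, 205]), (175, [0.604, 0.211, 0.049], [161, 44, 169]), (177, [0.61, 0.219, 0.029], [60, 2, 122]), (179, [0.604, 0.211, 0.028], [40, 6, 135])]
[-0.08  1.13 -0.51] [0.5871 0.2226 0.058 ]
0.022 256.3252325971059 177.44656850160862
0.015 256.3167971334245 176.0838284709599
0.01 256.3107357935118 175.10462556638225
0.0 256.2985221006557 173.13151670058352
```

The fingertip appears at about row 174, roughly z 0.06. That is only a little ahead of the reported TCP, so contact comes lower than computed. I'll keep going in gentle steps guided by force.

```bash
for k in 1; do :; done; python3 -m inch '[{"linear":[0,0,0.002],"rotation":[0,0,0],"fingers":-1},{"linear":[0,0,0.001],"rotation":[0,0,0],"fingers":-1},{"linear":[0,0,0],"rotation":[0,0,0],"fingers":-1}]'
python3 -m inch '[{"linear":[0,0,0.002],"rotation":[0,0,0],"fingers":-1},{"linear":[0,0,0.001],"rotation":[0,0,0],"fingers":-1},{"linear":[0,0,0],"rotation":[0,0,0],"fingers":-1}]'
python3 -m inch '[{"linear":[0,0,0.002],"rotation":[0,0,0],"fingers":-1},{"linear":[0,0,0],"rotation":[0,0,0],"fingers":-1},{"linear":[0,0,0],"rotation":[0,0,0],"fingers":-1}]'
```

```text
time: 4.8
ee_pos: [0.587, 0.2225, 0.0548]
orientation: [-0.611, -3.081, 0.0]
ft_force: [-0.7, 0.9, -0.5]
grip_width: -0.0001
grasp_force: 0.0
time: 5.05
ee_pos: [0.5872, 0.2226, 0.052]
orientation: [0.611, 3.081, 0.0]
ft_force: [-0.5, 0.0, 1.4]
grip_width: 0.0
grasp_force: 0.7
time: 5.3
ee_pos: [0.5873, 0.2226, 0.0501]
orientation: [0.611, 3.081, 0.0]
ft_force: [0.6, 0.1, 2.2]
grip_width: 0.0001
grasp_force: 0.9
```

Contact began at TCP z≈0.0525, with 2.2 N now. Full travel should end near 0.040, so I'll push on watching for the force rise.

```bash
python3 -m inch '[{"linear":[0,0,0.002],"rotation":[0,0,0],"fingers":-1},{"linear":[0,0,0.002],"rotation":[0,0,0],"fingers":-1},{"linear":[0,0,0.002],"rotation":[0,0,0],"fingers":-1},{"linear":[0,0,0],"rotation":[0,0,0],"fingers":-1},{"linear":[0,0,0],"rotation":[0,0,0],"fingers":-1}]'
python3 -m inch '[{"linear":[0,0,0.002],"rotation":[0,0,0],"fingers":-1},{"linear":[0,0,0.001],"rotation":[0,0,0],"fingers":-1},{"linear":[0,0,0],"rotation":[0,0,0],"fingers":-1}]'
python3 -m inch '[{"linear":[0,0,0.001],"rotation":[0,0,0],"fingers":-1},{"linear":[0,0,0],"rotation":[0,0,0],"fingers":-1},{"linear":[0,0,0],"rotation":[0,0,0],"fingers":-1}]'
```

```text
time: 5.72
ee_pos: [0.5872, 0.2226, 0.0439]
orientation: [0.612, 3.081, 0.0]
ft_force: [0.6, -0.4, 1.5]
grip_width: 0.0
grasp_force: 0.7
time: 5.97
ee_pos: [0.5873, 0.2226, 0.041]
orientation: [0.611, 3.081, 0.0]
ft_force: [0.5, -0.2, 2.7]
grip_width: 0.0003
grasp_force: 1.7
time: 6.22
ee_pos: [0.5873, 0.2226, 0.0403]
orientation: [0.612, 3.081, 0.0]
ft_force: [-0.8, -0.9, 5.1]
grip_width: -0.0003
grasp_force: 2.4
```

```bash
python3 -m inch '[{"linear":[0,0,0.001],"rotation":[0,0,0],"fingers":-1},{"linear":[0,0,0],"rotation":[0,0,0],"fingers":-1},{"linear":[0,0,0],"rotation":[0,0,0],"fingers":-1}]'
python3 -m inch '[{"linear":[0,0,-0.005],"rotation":[0,0,0],"fingers":-1},{"linear":[0,0,-0.01],"rotation":[0,0,0],"fingers":-1},{"linear":[0,0,-0.03],"rotation":[0,0,0],"fingers":-1},{"linear":[0,0,-0.03],"rotation":[0,0,0],"fingers":-1},{"linear":[0,0,0],"rotation":[0,0,0],"fingers":-1}]'
cat > m.py <<'E'
from h import *; import sys
i,d=get_image("side"); h=cv2.cvtColor(i,cv2.COLOR_BGR2HSV)
for (u,v) in [(257,175),(283,218),(337,274)]:
    c=[108,69,26][[257,283,337].index(u)]
    P=np.array([w("side",d,x,y) for y in range(v-14,v+17) for x in range(u-14,u+15) if abs(int(h[y,x,0])-c)<10 and h[y,x,1]>150 and h[y,x,2]>120 and d[y,x]>0])
    W=np.array([(x,y) for y in range(v-16,v+22) for x in range(u-18,u+19) if h[y,x,1]<50 and h[y,x,2]>110])
    print(u,len(P),np.median(P,axis=0).round(4), "housing px",W.mean(0).round(1) if len(W) else None)
E
python3 m.py; python3 d.py 0.547 0.008 0.11
```

```text
time: 6.47
ee_pos: [0.5873, 0.2226, 0.0394]
orientation: [0.612, 3.081, 0.0]
ft_force: [-0.6, -0.3, 5.8]
grip_width: 0.0001
grasp_force: 3.2
time: 6.88
ee_pos: [0.5898, 0.2233, 0.12]
orientation: [0.611, 3.075, 0.007]
ft_force: [1.3, -0.1, -0.5]
grip_width: -0.0001
grasp_force: 0.0
257 65 [0.5859 0.2233 0.0433] housing px [255.9 182.3]
283 80 [0.5468 0.0064 0.0534] housing px [281.4 226.3]
337 162 [ 0.5545 -0.2532  0.0535] housing px [333.8 283.9]
[-0.0435 -0.2148  0.007 ] [ 0.0049  0.0022 -1.    ] [0.5888 0.2231 0.1177] [-0.5   0.62  0.1   1.71 -0.08  0.81  0.81]
```

Blue is fully down: its top is at 0.043 and the housing hasn't moved. Next is green.

```bash
python3 -m inch '[{"linear":[-0.006,-0.03,0],"rotation":[0,0,0],"fingers":-1},{"linear":[-0.006,-0.03,0],"rotation":[0,0,0],"fingers":-1},{"linear":[-0.006,-0.03,0],"rotation":[0,0,0],"fingers":-1},{"linear":[-0.006,-0.03,0],"rotation":[0,0,0],"fingers":-1},{"linear":[-0.006,-0.03,0],"rotation":[0,0,0],"fingers":-1}]'
python3 -m inch '[{"linear":[-0.006,-0.03,0],"rotation":[0,0,0],"fingers":-1},{"linear":[-0.006,-0.03,0],"rotation":[0,0,0],"fingers":-1},{"linear":[0,0,0],"rotation":[0,0,0],"fingers":-1},{"linear":[0,0,0],"rotation":[0,0,0],"fingers":-1},{"linear":[0,0,0],"rotation":[0,0,0],"fingers":-1}]'; python3 d.py 0.547 0.007 0.057
```

```text
time: 7.35
ee_pos: [0.5564, 0.0711, 0.1136]
orientation: [-0.611, -3.08, 0.001]
ft_force: [0.5, -0.2, -0.2]
grip_width: 0.0001
grasp_force: 0.0
time: 7.77
ee_pos: [0.5456, 0.013, 0.1139]
orientation: [-0.611, -3.081, -0.001]
ft_force: [-1.0, 2.4, -0.2]
grip_width: 0.0001
grasp_force: 0.0
[-0.0036 -0.0051  0.0569] [-6.e-04  6.e-04 -1.e+00] [0.5456 0.013  0.1139] [-0.16  0.52  0.08  1.92 -0.06  0.69  1.13]
```

```bash
python3 -m inch '[{"linear":[-0.003,-0.005,0.02],"rotation":[0,0,0],"fingers":-1},{"linear":[0,0,0.02],"rotation":[0,0,0],"fingers":-1},{"linear":[0,0,0.014],"rotation":[0,0,0],"fingers":-1},{"linear":[0,0,0],"rotation":[0,0,0],"fingers":-1},{"linear":[0,0,0],"rotation":[0,0,0],"fingers":-1}]'
python3 d.py 0.547 0.007 0.040
python3 -m inch '[{"linear":[0,0,0.003],"rotation":[0,0,0],"fingers":-1},{"linear":[0,0,0.003],"rotation":[0,0,0],"fingers":-1},{"linear":[0,0,0.003],"rotation":[0,0,0],"fingers":-1},{"linear":[0,0,0],"rotation":[0,0,0],"fingers":-1},{"linear":[0,0,0],"rotation":[0,0,0],"fingers":-1}]'
```

```text
time: 8.18
ee_pos: [0.5463, 0.0081, 0.0595]
orientation: [-0.608, -3.08, 0.0]
ft_force: [1.1, -0.1, 0.4]
grip_width: 0.0003
grasp_force: 0.0
[-0.0011 -0.0007  0.0195] [-1.9e-03  3.0e-04 -1.0e+00] [0.5463 0.0081 0.0595] [-0.14  0.61  0.06  1.97 -0.07  0.57  1.15]
time: 8.6
ee_pos: [0.5471, 0.007, 0.0514]
orientation: [0.611, 3.081, 0.001]
ft_force: [0.7, 0.7, 0.8]
grip_width: -0.0002
grasp_force: 0.7
```

Contact again at about 0.052. I'll press to about 0.0395.

```bash
python3 -m inch '[{"linear":[0,0,0.003],"rotation":[0,0,0],"fingers":-1},{"linear":[0,0,0.003],"rotation":[0,0,0],"fingers":-1},{"linear":[0,0,0.003],"rotation":[0,0,0],"fingers":-1},{"linear":[0,0,0],"rotation":[0,0,0],"fingers":-1},{"linear":[0,0,0],"rotation":[0,0,0],"fingers":-1}]'
python3 -m inch '[{"linear":[0,0,0.002],"rotation":[0,0,0],"fingers":-1},{"linear":[0,0,0.001],"rotation":[0,0,0],"fingers":-1},{"linear":[0,0,0],"rotation":[0,0,0],"fingers":-1},{"linear":[0,0,0],"rotation":[0,0,0],"fingers":-1}]'
python3 -m inch '[{"linear":[0,0,-0.005],"rotation":[0,0,0],"fingers":-1},{"linear":[0,0,-0.01],"rotation":[0,0,0],"fingers":-1},{"linear":[0,0,-0.03],"rotation":[0,0,0],"fingers":-1},{"linear":[0,0,-0.03],"rotation":[0,0,0],"fingers":-1},{"linear":[0,0,0],"rotation":[0,0,0],"fingers":-1}]'
python3 m.py; python3 d.py 0.554 -0.253 0.11
```

```text
time: 9.02
ee_pos: [0.5466, 0.0066, 0.0419]
orientation: [-0.612, -3.081, 0.0]
ft_force: [1.9, 0.7, 1.8]
grip_width: -0.0001
grasp_force: 0.8
time: 9.35
ee_pos: [0.5466, 0.0065, 0.0393]
orientation: [0.612, 3.081, -0.0]
ft_force: [-0.9, 1.5, 5.7]
grip_width: -0.0004
grasp_force: 3.3
time: 9.77
ee_pos: [0.5489, 0.0063, 0.1193]
orientation: [0.611, 3.075, 0.002]
ft_force: [1.0, -0.1, -0.1]
grip_width: 0.0002
grasp_force: 0.0
257 65 [0.5874 0.2234 0.0431] housing px [256.9 181.3]
283 81 [0.5466 0.006  0.0436] housing px [281.3 226.7]
337 162 [ 0.5546 -0.2527  0.0531] housing px [333.7 284.2]
[-0.1046 -0.2374  0.0072] [ 4.8e-03  2.0e-04 -1.0e+00] [0.5481 0.0064 0.1172] [-0.15  0.52  0.08  1.92 -0.06  0.7   1.14]
```

Green is down at 0.0436. Now yellow.

```bash
python3 -m inch '[{"linear":[-0.013,-0.03,0],"rotation":[0,0,0],"fingers":-1},{"linear":[-0.013,-0.03,0],"rotation":[0,0,0],"fingers":-1},{"linear":[-0.013,-0.03,0],"rotation":[0,0,0],"fingers":-1},{"linear":[-0.013,-0.03,0],"rotation":[0,0,0],"fingers":-1},{"linear":[-0.013,-0.03,0],"rotation":[0,0,0],"fingers":-1}]'
python3 -m inch '[{"linear":[-0.013,-0.03,0],"rotation":[0,0,0],"fingers":-1},{"linear":[-0.013,-0.03,0],"rotation":[0,0,0],"fingers":-1},{"linear":[-0.013,-0.027,0],"rotation":[0,0,0],"fingers":-1},{"linear":[0,0,0],"rotation":[0,0,0],"fingers":-1},{"linear":[0,0,0],"rotation":[0,0,0],"fingers":-1}]'; python3 d.py 0.554 -0.253 0.057
```

```text
time: 10.23
ee_pos: [0.5485, -0.1583, 0.1137]
orientation: [-0.611, -3.08, 0.0]
ft_force: [1.1, 0.5, -0.1]
grip_width: -0.0
grasp_force: 0.0
time: 10.65
ee_pos: [0.551, -0.2543, 0.1135]
orientation: [-0.617, -3.079, 0.001]
ft_force: [-0.2, 0.9, -0.4]
grip_width: -0.0002
grasp_force: 0.0
[-0.0024  0.0024  0.0564] [-1.6e-03 -3.0e-04 -1.0e+00] [ 0.551  -0.2543  0.1135] [ 0.32  0.6   0.06  1.76 -0.05  0.78  1.57]
```

```bash
python3 -m inch '[{"linear":[-0.002,0.002,0.02],"rotation":[0,0,0],"fingers":-1},{"linear":[0,0,0.02],"rotation":[0,0,0],"fingers":-1},{"linear":[0,0,0.014],"rotation":[0,0,0],"fingers":-1},{"linear":[0,0,0],"rotation":[0,0,0],"fingers":-1},{"linear":[0,0,0],"rotation":[0,0,0],"fingers":-1}]'
python3 d.py 0.554 -0.253 0.040
python3 -m inch '[{"linear":[0,0,0.003],"rotation":[0,0,0],"fingers":-1},{"linear":[0,0,0.003],"rotation":[0,0,0],"fingers":-1},{"linear":[0,0,0.003],"rotation":[0,0,0],"fingers":-1},{"linear":[0,0,0],"rotation":[0,0,0],"fingers":-1},{"linear":[0,0,0],"rotation":[0,0,0],"fingers":-1}]'
```

```text
time: 11.07
ee_pos: [0.5544, -0.2494, 0.0595]
orientation: [-0.609, -3.08, -0.001]
ft_force: [0.3, -0.3, 0.9]
grip_width: -0.0003
grasp_force: 0.0
[-0.0011 -0.0035  0.0195] [-0.0022  0.0013 -1.    ] [ 0.5544 -0.2494  0.0595] [ 0.32  0.67  0.05  1.8  -0.05  0.67  1.57]
time: 11.48
ee_pos: [0.5554, -0.2509, 0.0515]
orientation: [0.611, 3.081, 0.0]
ft_force: [0.7, 0.3, 1.7]
grip_width: 0.0002
grasp_force: 0.7
```

```bash
python3 -m inch '[{"linear":[0,0,0.003],"rotation":[0,0,0],"fingers":-1},{"linear":[0,0,0.003],"rotation":[0,0,0],"fingers":-1},{"linear":[0,0,0.003],"rotation":[0,0,0],"fingers":-1},{"linear":[0,0,0],"rotation":[0,0,0],"fingers":-1},{"linear":[0,0,0],"rotation":[0,0,0],"fingers":-1}]'
python3 -m inch '[{"linear":[0,0,0.002],"rotation":[0,0,0],"fingers":-1},{"linear":[0,0,0.001],"rotation":[0,0,0],"fingers":-1},{"linear":[0,0,0],"rotation":[0,0,0],"fingers":-1},{"linear":[0,0,0],"rotation":[0,0,0],"fingers":-1}]'
python3 -m inch '[{"linear":[0,0,-0.005],"rotation":[0,0,0],"fingers":-1},{"linear":[0,0,-0.01],"rotation":[0,0,0],"fingers":-1},{"linear":[0,0,-0.03],"rotation":[0,0,0],"fingers":-1},{"linear":[0,0,-0.03],"rotation":[0,0,0],"fingers":-1},{"linear":[0,0,0],"rotation":[0,0,0],"fingers":-1}]'
python3 -m inch '[{"linear":[0,0,-0.03],"rotation":[0,0,0],"fingers":-1},{"linear":[0,0,0],"rotation":[0,0,0],"fingers":-1},{"linear":[0,0,0],"rotation":[0,0,0],"fingers":-1}]'
python3 m.py; python3 -c "
from h import *
cv2.imwrite('pics/end.png',get_image('side')[0])"
```

```text
time: 11.9
ee_pos: [0.5549, -0.251, 0.0419]
orientation: [-0.611, -3.081, 0.0]
ft_force: [1.3, 0.2, 1.5]
grip_width: 0.0003
grasp_force: 0.8
time: 12.23
ee_pos: [0.5549, -0.2511, 0.0393]
orientation: [0.612, 3.081, -0.0]
ft_force: [0.2, 1.2, 7.5]
grip_width: 0.0002
grasp_force: 3.2
time: 12.65
ee_pos: [0.557, -0.2525, 0.1198]
orientation: [0.611, 3.075, -0.003]
ft_force: [1.3, -0.2, 0.0]
grip_width: 0.0001
grasp_force: 0.0
time: 12.9
ee_pos: [0.5554, -0.2516, 0.146]
orientation: [0.612, 3.079, -0.001]
ft_force: [-0.7, -0.0, 0.2]
grip_width: -0.0002
grasp_force: 0.0
257 65 [0.5854 0.2233 0.043 ] housing px [255.8 182.4]
283 83 [0.547  0.0051 0.0435] housing px [281.3 226.6]
337 161 [ 0.5533 -0.2528  0.0433] housing px [333.6 284.3]
```

View pics/end.png

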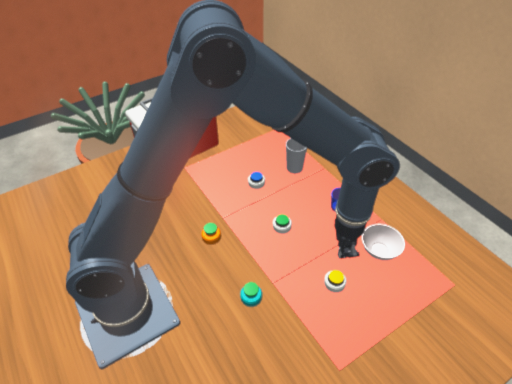

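The final view shows the blue (257,180), green (283,222) and yellow (336,277) caps all down, with the tops at about 0.043. The bystanders stand where they were and the arm is clear, so I'm handing in.

```bash
python3 -c "
from rig import *
print(sign_off())"
```

```text
the job is handed in; nothing more can be done
None
```

I pressed the blue, green and yellow switches in that order; each cap measured fully down and stayed down, nothing else moved that I could see, and I handed the job in with the robot clear at about 13 s.

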